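Load the bobbin in the laser fixture and latch it

TASK

Load the flanged bobbin for laser drilling: slide it onto the fixture's upright spindle, lowering it until it sits on its seat rather than letting it drop, then swing the latch bar over it until the bar is fully home in its keeper. Leave the other things on the bed where they are.

Things in the scene. Friction and masses are not known exactly. Their poses are not given: they have to be found in the camera images.
- fixture: Drilling fixture fixed to the bed, any yaw: dark steel plate 130 (x) x 170 (y) x 15 mm; toe clamps at its front and back edges reach to x = +/-95 mm, 30 mm up. Origin: on the bed, under the plate's centre and the spindle; z up; its -x side is the open front. Hinge post at y = +58 mm, keeper at y = -58 mm; between them 90 mm are free, open to front and back.
- seat (a point): Centre of the spindle's seat: top face of a boss 48 mm in diameter, 21 mm above the bed, where the bobbin's flange rests. The spindle (steel, 20 mm in diameter) rises 60 mm from here, its last 12 mm a cone down to 10 mm: tip 81 mm above the bed.
- keeper (a point): The latch's catch: steel C-block on the fixture, y = -47 to -69 mm, x = -9 to +21 mm, top 125 mm above the bed, with an 11 mm slot open to the front (-x) that takes the latch bar. This point: floor of the slot, 103 mm above the bed, under the middle of the closed bar.
- bobbin: Loose bare aluminium bobbin, a spool standing upright: 76 mm high, two equal flanges 62 mm in diameter and 11 mm thick, barrel 42 mm in diameter, bore 24 mm right through, 0.2 to 0.33 kg. Either end may be up. Origin: centre of its underside; z along its axis. Can be held from above across the top flange.
- bobbin_center (a point): Centre of the bobbin, on its axis, 38 mm from either end face; 38 mm above the bed at the start, 59 mm when seated.
- latch (a joint): Latch bar's angle about its upright hinge, rad: 0 = home on its stop in the keeper, growing to 1.9 as it swings out to the front. At angle a it points along (-sin a, -cos a) of the fixture's x, y. It swings level, about 1 N at the knob moves it, and stays where left. Steel bar 20 mm wide, 10 thick, 172 long, underside 103 mm above the bed. Its rubber pad clears a seated bobbin by 2 mm.
- latch_hinge (a point): Point on the latch's upright hinge axis, on the fixture at x = 0, y = +58 mm, 103 mm above the bed (the bar's underside). The hinge hub is 34 mm across; its screw head's top is 123 mm above the bed.
- latch_knob (a point): Middle of the upright round black knob on the end of the latch bar, to pinch from above or push: 22 mm in diameter, 113 to 149 mm above the bed, standing on the bar. This point is 133 mm above the bed, 158 mm from the hinge axis. Closed, its centre stands 31 mm beyond the keeper's outer face.
- sleeve: Bystander: loose plain aluminium tube without flanges, 54 mm in diameter, 60 mm high, 42 mm bore. Stands on the side of the fixture that the bobbin is not on. Origin: centre of its underside.
- solvent: Bystander: white squeeze bottle, 64 mm in diameter, 150 mm high. Origin: centre of its underside.
- optic_jar: Bystander: clear jar with a black lid, 72 mm in diameter, 75 mm high. Origin: centre of its underside.
- driver: Bystander: screwdriver with a black handle, 170 mm long, lying on the bed beside the fixture's keeper side.
- step_block: Bystander: dark steel step block of clamping kit, 90 x 30 mm, 48 mm high, on the bed beside the fixture's hinge side.
There are look-alikes about, which are no part of the job. Leave any blue or green look-alike of the bobbin alone.

How it is judged:
On the way, in this order (a step that is already met when the one before it is completed fails the run):
1. the bobbin sits on the spindle's seat (horizontal distance between bobbin_center and seat below 0.004 m and z of bobbin_center in the frame of fixture below 0.0625 m and angle between the z axis of bobbin and the z axis of fixture, either way round below 0.06 rad), for 0.2 s.
2. the latch bar is home in its keeper (value of joint latch below 0.05 rad), for 0.2 s.
At the end, for the whole second after the job is handed in: The bobbin, either end up, is on the spindle and down on its seat (axis within 4 mm of the seat's centre, no more than 3.5 mm above it, within 0.06 rad of upright) and the latch is within 0.05 rad of its stop in the keeper, both at rest (all of step 1 and value of joint latch below 0.05 rad and velocity of joint latch between -0.05 and 0.05 rad/s and linear speed of bobbin below 0.02 m/s); the robot touches nothing.
It fails at once if the bobbin is let go over the spindle more than 20 mm above its seat (horizontal distance between bobbin_center and seat below 0.02 m and z of bobbin_center in the frame of fixture above 0.079 m and contact force between the fingers and bobbin below 0.1 N).
It fails at once if a bystander is moved by more than 30 mm (distance of any of sleeve, solvent, optic_jar, driver, step_block from where it was at the start of the episode above 0.03 m).
It also fails if it takes over 64 s, if anything falls off the work surface, if the arm or the gripper's body presses on something with over 40 N, if the wrist force passes 120 N, or if a joint passes its speed limit or range.

ROBOT

A 7-joint arm with a two-finger parallel gripper is mounted at the origin on the work surface. World frame = base frame: x ahead of the robot, y to its left, z up, the work surface at z = 0. Lengths are in m, angles in rad, forces in N, time in s.
With the tool pointing down it reaches from about 0.4 to 0.85 m from the base axis. Payload 10.4 kg.
Tool frame: the origin (TCP) lies midway between the tips of the shut fingers; the grasp point (between the pads) lies r.grip_point_offset behind it (r.grip_point_offset is the distance from the TCP to the grasp point, in m); z points along the fingers, y is the line along which they close (so a half turn about z gives the same grasp; the last joint's range is limited). The gripper opens to 87 mm and grips with 3 to 60 N. Pads are 19 mm wide; open, the fingers measure 117 mm over their backs; the gripper's body (75 mm by 190 mm) begins 51 mm behind the grasp point.
Start: joints at [1.162, 0.332, -0.065, 1.46, 0.022, 1.35, -0.088], TCP at [0.235, -0.579, 0.223] pointing down, gripper open.
Joint ranges: [-2.6, 2.6], [-0.5, 2.12], [-1.47, 1.34], [0.16, 2.42], [-1.27, 4.41], [0.06, 2.06], [-2.6, 2.6]. Speed limits (rad/s): [2.22, 2.22, 2.79, 2.79, 3.14, 3.14, 3.14].

INTERFACE

Orientations are given as a unit quaternion [x, y, z, w].
In Python, from bench import r gives the robot as it stands.
- The arm moves only by the tool play_rows, never from a script. Its arguments are lists of equal length, an entry for each row: "claw": the closure, from 0 (fully open) to 1 (shut); "delta_pos": the shift along the tool's x, y, z scaled (see below), a list of three; "delta_rot": the turn, a rotation vector about the tool's x, y, z scaled (see below), a list of three. A call has 1 to 8 rows; each row shifts and turns the commanded pose from where the row before left it, along the tool's axes as they then stand; what a row does not reach is not made up. The controller multiplies each number of a shift by 200 mm and each number of a turn by pi rad. A row lasts 1/10 s, in which the tool goes at most 50 mm and 8.59 degrees, less where a joint would pass 70% of its speed; a pose out of reach is approached as far as the arm can. A call with a number of a shift or a turn outside -1 to 1 is refused whole. A call with a gripper value outside its range is refused whole. The fingers move at their own pace and stop on an object; "squeeze" is the grip in N (left out, the last holds). Time passes only in rows, so rows that do not move let the fingers close. It gives the time, the measured TCP pose, the force, the opening and the grip force at its end, in the units of the state.
- r.read_state(): the state, without advancing time (a new reading comes with each control period).
- r.camera(name): name is "scene" or "top"; returns a dict with "pixels" (384x512x3 uint8, red, green, blue), "camera_matrix" (3x3 intrinsics, pixels), "cam_to_world" (4x4, takes a point from camera to world coordinates). Camera axes: x right, y up, looking along -z (the intrinsics and any distortion apply to the point x, -y, -z); pixel columns grow to the right and rows downward; lengths in m; the calibration is good to about 2 mm. A picture is of the moment at which its call begins. There is no depth.
- r.close_job(): hands the job in; it is judged then, once.
The state is a dict: "time": time; "joint_positions": joint angles; "joint_vel": joint speeds; "joint_torque": joint torques, N m; "ee_pos": TCP position; "eef_rot": TCP orientation; "ft_force": force on the tool from outside, world axes, zero at the start; "torque": the same for the moment, N m; "width": finger opening in m; "grip_force": force on a finger pad.
Only numpy, scipy, OpenCV 4.12 (cv2) and the standard library are available. Lean on these libraries where they do the work, as an engineer would, in place of code of your own. Each camera call takes 0.05 s, during which the arm holds its last target. There are 200 camera calls.

## Working session

There is one attempt and no reset: what is moved stays moved. The work goes in short steps, Python scripts to look and compute and a tool call to move; the robot and the scene stay as the last step left them, time stands still between calls to the robot, and variables do not carry over. Pictures are saved under pics/ and viewed, at most 10 in all, crops included, and the job is handed in when it is done.

Besides the shell and the picture viewer there is one more tool, called after "Call:" by a JSON object that holds its "api" and its "payload". play_rows: Moves the arm, as the interface text tells. Shifts and turns lie within -1 to 1; 1 stands for 200 mm of shift or pi rad of turn. Its arguments: {"type":"object","properties":{"claw":{"type":"array"},"delta_pos":{"type":"array"},"delta_rot":{"type":"array"},"squeeze":{"type":"number"}},"required":["claw","delta_pos","delta_rot"]}

```bash
mkdir -p pics; cat > h.py <<'E'
import numpy as np, cv2
from bench import r
def snap(n,f):
    c=r.camera(n); cv2.imwrite(f,c["pixels"][:,:,::-1]); np.savez(f[:-4]+'.npz',K=c["camera_matrix"],T=c["cam_to_world"]); return c
def load(f):
    d=np.load(f+'.npz'); return d['K'],d['T'],cv2.imread(f+'.png')
def ray(K,T,uv):
    d=np.array([(uv[0]-K[0,2])/K[0,0],-(uv[1]-K[1,2])/K[1,1],-1.]); return T[:3,3],T[:3,:3]@d
def onz(K,T,uv,z):
    o,d=ray(K,T,uv); return o+d*(z-o[2])/d[2]
def proj(K,T,p):
    q=T[:3,:3].T@(np.asarray(p)-T[:3,3]); return K[0,0]*q[0]/-q[2]+K[0,2],K[1,1]*-q[1]/-q[2]+K[1,2]
E
python3 - <<'E'
from h import *
for n in("top","scene"):
    c=snap(n,f'pics/{n}0.png'); print({k:(v if k!='pixels' else 0) for k,v in c.items()})
print(r.read_state(), r.grip_point_offset)
E
```

```text
{'pixels': 0, 'camera_matrix': array([[444.11167495,   0.        , 248.80241971],
       [  0.        , 444.11167495, 188.62339511],
       [  0.        ,   0.        ,   1.        ]]), 'cam_to_world': array([[ 0.02617786,  0.99155024, -0.12705451,  0.38484061],
       [-0.99944023,  0.02860847,  0.0173432 , -0.0034493 ],
       [ 0.02083149,  0.12652938,  0.9917441 ,  1.51076138],
       [ 0.        ,  0.        ,  0.        ,  1.        ]])}
{'pixels': 0, 'camera_matrix': array([[429.4647328 ,   0.        , 253.25637592],
       [  0.        , 429.4647328 , 194.47376842],
       [  0.        ,   0.        ,   1.        ]]), 'cam_to_world': array([[-0.42752956, -0.67781823,  0.59814792,  1.20687564],
       [ 0.90400053, -0.31965847,  0.28390404,  0.26568051],
       [-0.00123228,  0.6621034 ,  0.74941148,  0.87783838],
       [ 0.        ,  0.        ,  0.        ,  1.        ]])}
{'time': 0.1, 'joint_positions': array([ 1.16242769,  0.33280651, -0.06470321,  1.46086672,  0.02160685,
        1.3498787 , -0.08852372]), 'joint_vel': array([-0.00260486, -0.00355997,  0.0009766 , -0.00129966,  0.00066327,
       -0.00034999,  0.00034394]), 'joint_torque': array([ 1.63665783e-03, -6.24543428e+01,  2.47852091e-02, -3.90721607e+01,
       -6.14928547e-02,  3.66881245e-02,  8.56444558e-05]), 'ee_pos': array([ 0.23503672, -0.57875087,  0.22183037]), 'eef_rot': array([ 9.81455203e-01,  1.91690597e-01, -1.51541567e-04, -6.13347201e-04]), 'ft_force': array([ 0.06372502, -0.72806881,  0.12713556]), 'torque': array([ 0.00866617,  0.01902038, -0.00614962]), 'grip_force': 0.0, 'width': 0.08720769439267924} 0.0187
```

View pics/top0.png

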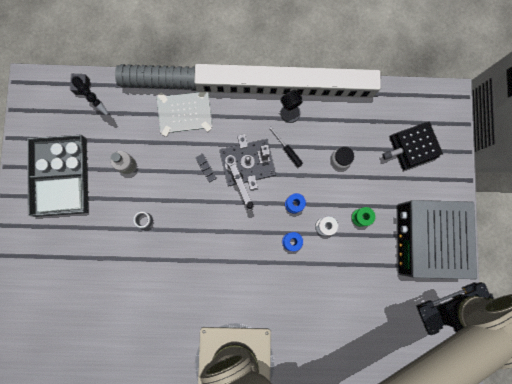

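View pics/scene0.png

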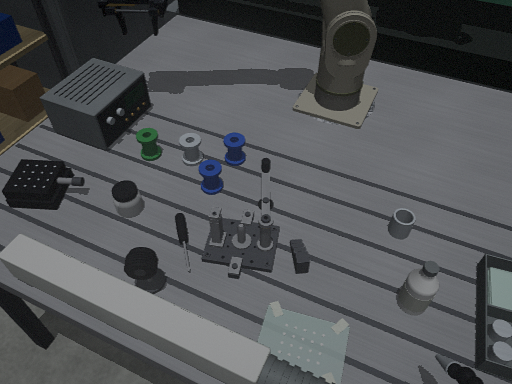

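The top view shows the bare bobbin at about (327,226), the fixture spindle at (248,162), the hinge at (231,160), the keeper at (265,156) and the latch knob at (250,205). The scene view shows the bobbin at about (190,148), the spindle at (241,232) and the knob at (266,165). I'll zoom in on both.

```bash
python3 - <<'E'
from h import *
a=cv2.imread('pics/top0.png')[120:250,200:350]; b=cv2.imread('pics/scene0.png')[125:290,160:320]
a=cv2.resize(a,(400*150//130*1,400),interpolation=cv2.INTER_CUBIC); b=cv2.resize(b,None,fx=2.0,fy=2.4242,interpolation=cv2.INTER_CUBIC)
print(a.shape,b.shape); cv2.imwrite('pics/z0.png',np.hstack([a,b]) )
for n,(x0,x1,y0,y1) in {"top0":(310,346,208,244),"scene0":(175,207,128,170)}.items():
    K,T,im=load('pics/'+n); s=im[y0:y1,x0:x1].astype(int)
    m=(s.min(2)>125).astype(np.uint8)
    cs,_=cv2.findContours(m,cv2.RETR_EXTERNAL,cv2.CHAIN_APPROX_NONE)
    c=max(cs,key=cv2.contourArea)+[x0,y0]; print(n,cv2.contourArea(c),cv2.fitEllipse(c),onz(K,T,cv2.fitEllipse(c)[0],.076))
    print(s[:, :, 1][::2,::2])
E
```

```text
(400, 461, 3) (400, 320, 3)
top0 845.5 ((327.965087890625, 220.0580596923828), (28.533483505249023, 40.904319763183594), 93.16287231445312) [ 0.4733995  -0.28769674  0.076     ]
[[161 165 163 164 164 162 165 163 164 163 162 163 160 159 156 157 157 155]
 [163 163 163 162 161 164 162 163 164 166 165 164 168 163 167 165 164 163]
 [163 162 161 162 164 162 159 163 164 164 164 164 162 164 166 161 162 162]
 [157 156 159 162 160 161 162 160 156 162 162 166 164 163 160 162 163 161]
 [159 162 161 161 161 163 165 164 171 189 172 168 163 164 165 161 163 162]
 [157 159 161 163 158 174 168 215 219 220 219 221 190 166 165 163 165 168]
 [156 158 159 157 180 182 215 220 221 224 222 220 220 159 163 165 167 162]
 [160 162 162 148 210 198 221 220 173 113 152 221 220 216 150 167 165 166]
 [158 163 158 191 159 213 218 218  94  64  64 191 221 219 179 162 161 161]
 [158 157 162 147 119 214 221 215 104  76  59 180 220 220 179 160 161 163]
 [165 160 159 126 139 202 219 220 180  78  90 213 220 218 174 161 163 160]
 [162 161 164 123 142 151 221 220 221 211 222 221 221 209 165 165 160 162]
 [106 106 104  92 115 
[... 1290 characters left out ...]
  68  62  60 112 111 113 112]
 [110 111 112  95  60  59  62  63  66  65  63  57  82 112 110 109]
 [112 112 111 110 107  62  64  65  67  64  61  59  78  70 114 110]
 [109 110 112 113  89  57  62  65  67  64  63  59  75  80  48 103]
 [113 110 109 116  83  70  65  65  63  67  63  60  80  88  43  60]
 [110 111 113 113 131  78  61  66  65  62  64  63  87  83  68  54]
 [112 111 112 104 122 142  72  67  63  63  75  84 143  60 116  82]
 [110 111 112 112  79 109 143 140 143 145 142 118  64  60  63  64]
 [111 113 112 111 112  72  70  68  68  68  69  73  78  65  66  67]
 [113 112 111 107 109 113 115 111  98 104 113 111  64  66  66  54]
 [110 110 110 112 111 108 109 110 111 109 109 109  63  63  64  44]]
```

View pics/z0.png

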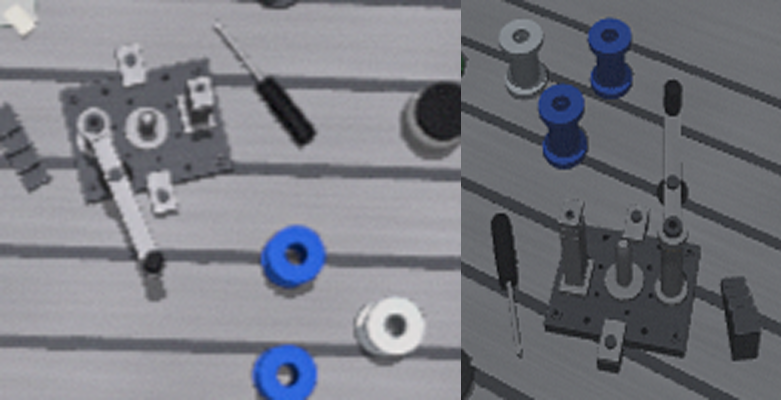

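The crops show the latch open to the front, with the bobbin's top flange at about (328,225) in the top view. Next I'll measure it all precisely.

```bash
python3 - <<'E'
from h import *
K,T,im=load('pics/top0'); g=im.min(2)
def ell(m,off):
    cs,_=cv2.findContours(m.astype(np.uint8),cv2.RETR_EXTERNAL,cv2.CHAIN_APPROX_NONE); c=max(cs,key=cv2.contourArea)+off; return cv2.fitEllipse(c)
e=ell(g[205:245,308:348]>195,[308,205]); print('bob top',e,onz(K,T,e[0],.076))
K2,T2,im2=load('pics/scene0'); g2=im2.min(2)
e=ell(g2[128:150,175:210]>122,[175,128]); print('bob scene',e,onz(K2,T2,e[0],.076))
# plate dark mask
sub=g[130:200,212:285]
for th in (75,90):
    m=cv2.morphologyEx((sub<th).astype(np.uint8),cv2.MORPH_OPEN,np.ones((3,3)))
    m=cv2.morphologyEx(m,cv2.MORPH_CLOSE,np.ones((7,7)))
    cs,_=cv2.findContours(m,cv2.RETR_EXTERNAL,cv2.CHAIN_APPROX_NONE); c=max(cs,key=cv2.contourArea)+[212,130]
    bx=cv2.boxPoints(cv2.minAreaRect(c)); P=np.array([onz(K,T,p,.015)[:2] for p in bx]); print(th,bx.tolist(),P,P.mean(0),np.linalg.norm(np.diff(P,axis=0),axis=1))
A=cv2.resize(im[132:212,212:282],None,fx=6.5,fy=6.5,interpolation=cv2.INTER_CUBIC)
B=cv2.resize(im2[150:280,195:290],None,fx=4,fy=4,interpolation=cv2.INTER_CUBIC); B=cv2.convertScaleAbs(B,alpha=1.5)
B=B[:A.shape[0]]; 
H=max(A.shape[0],B.shape[0]); pad=lambda x:cv2.copyMakeBorder(x,0,H-x.shape[0],0,0,cv2.BORDER_CONSTANT)
o=np.hstack([pad(A)[:, :400],pad(B)[:, :400]]); o=np.hstack([pad(A),pad(B)[:,:345]]); print(o.shape); cv2.imwrite('pics/z1.png',o[:600,:800])
E
```

```text
bob top ((327.8114013671875, 225.30239868164062), (16.679615020751953, 19.2947998046875), 112.08980560302734) [ 0.45642852 -0.2872578   0.076     ]
bob scene ((189.30593872070312, 139.41915893554688), (12.984764099121094, 20.421772003173828), 82.62481689453125) [ 0.45690358 -0.28890664  0.076     ]
75 [[262.0, 156.0], [267.0, 156.0], [267.0, 164.0], [262.0, 164.0]] [[ 0.69054866 -0.0719156 ]
 [ 0.6910708  -0.08907801]
 [ 0.66320733 -0.0896631 ]
 [ 0.66269304 -0.0725403 ]] [ 0.67687996 -0.08079925] [0.01717035 0.02786961 0.01713052]
90 [[262.0, 156.0], [268.0, 156.0], [268.0, 165.0], [262.0, 165.0]] [[ 0.69054866 -0.0719156 ]
 [ 0.69117526 -0.09251148]
 [ 0.65983616 -0.0931606 ]
 [ 0.65922016 -0.07261818]] [ 0.67519506 -0.08255146] [0.02060541 0.03134582 0.02055165]
(520, 800, 3)
```

View pics/z1.png

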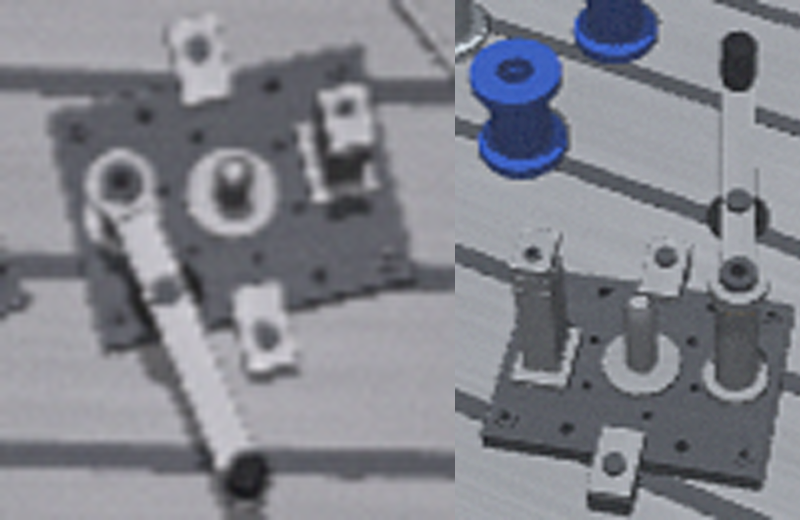

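```bash
python3 - <<'E'
from h import *
K,T,im=load('pics/top0'); K2,T2,im2=load('pics/scene0')
a=lambda x,y:((x+.5)/6.5-.5+212,(y+.5)/6.5-.5+132)
b=lambda x,y:((x-455+.5)/4-.5+195,(y+.5)/4-.5+150)
f=lambda n,p,z:print(n,onz(K,T,a(*p),z)[:2].round(4))
s=lambda n,p,z:print(n,'scene',onz(K2,T2,b(*p),z)[:2].round(4))
C=np.array([onz(K,T,a(*p),.015)[:2] for p in((52,112),(360,45),(412,280),(103,350))]);print(C,C.mean(0))
D=np.array([onz(K2,T2,b(*p),.015)[:2] for p in((483,434),(765,483))]);print(D)
for q in (C[0]-C[1],C[3]-C[2]): print('yaw from y axis',np.arctan2(-q[0],q[1]))
for q in (C[0]-C[3],C[1]-C[2]): print('yaw from x axis',np.arctan2(q[1],q[0]))
f('boss',(232,194),.021);s('boss',(641,362),.021)
f('tip',(238,167),.081);s('tip',(640,300),.081)
f('hinge',(122,181),.123);s('hinge',(739,272),.123)
f('knob',(247,473),.149);s('knob',(739,42),.149)
f('keeper',(345,108),.125);s('keeper',(540,243),.125)
# boss circle fit by bright mask
g=im.min(2); m=(g[150:172,238:258]>130).astype(np.uint8)
cs,_=cv2.findContours(m,0,1);c=max(cs,key=cv2.contourArea)+[238,150];e=cv2.fitEllipse(c);print(e,onz(K,T,e[0],.021))
E
```

```text
[[ 0.71122222  0.07423784]
 [ 0.75247142 -0.08765588]
 [ 0.62710343 -0.11763606]
 [ 0.58532335  0.04326418]] [ 0.66903011 -0.02194748]
[[ 0.75245239 -0.08581971]
 [ 0.71182855  0.07877789]]
yaw from y axis 0.24948351668896218
yaw from y axis 0.25405377550521
yaw from x axis 0.2412294437126598
yaw from x axis 0.23472925704391184
boss [ 0.669  -0.0218]
boss scene [ 0.6696 -0.0222]
tip [ 0.6715 -0.0237]
tip scene [ 0.668  -0.0222]
hinge [0.6544 0.0333]
hinge scene [0.6551 0.0343]
knob [ 0.5106 -0.0309]
knob scene [ 0.5113 -0.0309]
keeper [ 0.6936 -0.0748]
keeper scene [ 0.6856 -0.0756]
((247.2098846435547, 161.11610412597656), (12.478155136108398, 13.263928413391113), 96.61324310302734) [ 0.67004291 -0.02159834  0.021     ]
```

Both views agree: the bobbin is at (0.4565, -0.288), the seat at (0.669, -0.022), the fixture yaw is 0.245 and the latch is at about 1.39 rad. I'll grip across the fixture's x axis (tool y at 0.245). First move: travel to above the bobbin, then turn.

```bash
cat >> h.py <<'E'
from scipy.spatial.transform import Rotation as Ro
SEAT=np.array([.669,-.022]); YAW=.245
def go(x,y,z,ya=YAW):
    "scaled total shift/turn in tool axes to TCP xyz with tool y axis at world angle ya, tool down"
    s=r.read_state(); R=Ro.from_quat(s['eef_rot']); t=ya+np.pi/2
    G=Ro.from_matrix(np.c_[[np.cos(t),np.sin(t),0],[np.sin(t),-np.cos(t),0],[0,0,-1]])
    d=R.inv().apply(np.array([x,y,z])-s['ee_pos'])/.2; w=(R.inv()*G).as_rotvec()/np.pi
    print('t',s['time'],'pos',s['ee_pos'].round(4),'shift',d.round(4),'turn',w.round(4),'F',s['ft_force'].round(1),'w',s['width'].round(4),'g',round(s['grip_force'],1),'q',s['joint_positions'].round(2))
E
echo ok
```

```text
ok
```

Call:
{"api": "play_rows", "payload": {"claw": [0,0,0,0,0,0], "delta_pos": [[0.131,-0.078,-0.05],[0.131,-0.078,-0.05],[0.131,-0.078,-0.05],[0.131,-0.078,-0.05],[0.131,-0.078,0],[0.131,-0.078,0]], "delta_rot": [[0,0,0],[0,0,0],[0,0,0],[0,0,0],[0,0,0],[0,0,0]]}}

```text
time: 0.7
ee_pos: [0.3462, -0.4321, 0.2626]
eef_rot: [0.981, 0.192, -0.0, 0.0]
ft_force: [0.8, 0.1, 0.2]
width: 0.087
grip_force: 0.0
```

Call:
{"api": "play_rows", "payload": {"claw": [0,0,0,0,0,0], "delta_pos": [[0.131,-0.078,0],[0.131,-0.078,0],[0.131,-0.078,0],[0.131,-0.078,0],[0.131,-0.078,0],[0.131,-0.078,0]], "delta_rot": [[0,0,0],[0,0,0],[0,0,0],[0,0,0],[0,0,0],[0,0,0]]}}

```text
time: 1.3
ee_pos: [0.4565, -0.2862, 0.2623]
eef_rot: [0.981, 0.192, -0.0, -0.0]
ft_force: [0.4, -0.8, -0.4]
width: 0.0873
grip_force: 0.0
```

Call:
{"api": "play_rows", "payload": {"claw": [0,0,0,0,0,0], "delta_pos": [[0,0,0],[0,0,0],[0,0,0],[0,0,0],[0,0,0],[0,0,0]], "delta_rot": [[0,0,-0.038],[0,0,-0.038],[0,0,-0.038],[0,0,-0.038],[0,0,-0.038],[0,0,-0.038]]}}

```text
time: 1.9
ee_pos: [0.4559, -0.2872, 0.2622]
eef_rot: [0.851, 0.526, -0.0, -0.0]
ft_force: [-0.1, 0.8, 0.0]
width: 0.0872
grip_force: 0.0
```

Call:
{"api": "play_rows", "payload": {"claw": [0,0,0,0,0,0,0], "delta_pos": [[0,0,0],[0,0,0],[0,0,0],[0,0,0],[0,0,0],[0,0,0],[0,0,0]], "delta_rot": [[0,0,-0.038],[0,0,-0.038],[0,0,-0.038],[0,0,-0.038],[0,0,-0.038],[0,0,-0.038],[0,0,0]]}}

```text
time: 2.6
ee_pos: [0.4558, -0.2873, 0.2622]
eef_rot: [0.614, 0.79, -0.0, -0.0]
ft_force: [0.1, 0.2, 0.1]
width: 0.087
grip_force: 0.0
```

```bash
python3 -c "
from h import *
go(.4565,-.288,.052)"
```

```text
Traceback (most recent call last):
  File "h.py", line 20, in go
    print('t',s['time'],'pos',s['ee_pos'].round(4),'shift',d.round(4),'turn',w.round(4),'F',s['ft_force'].round(1),'w',s['width'].round(4),'g',round(s['grip_force'],1),'q',s['joint_positions'].round(2))
                                                                                                                       ^^^^^^^^^^^^^^^^
AttributeError: 'float' object has no attribute 'round'
```

```bash
sed -i "s/s\['width'\].round(4)/round(float(s['width']),4)/; s/s\['time'\],'pos'/round(s['time'],2),'pos'/" h.py
```

Call:
{"api": "play_rows", "payload": {"claw": [0,0,0,0,0,0,0,0], "delta_pos": [[-0.004,0.003,0.14],[0,0,0.14],[0,0,0.14],[0,0,0.14],[0,0,0.14],[0,0,0.14],[0,0,0.14],[0,0,0.07]], "delta_rot": [[0,0,0],[0,0,0],[0,0,0],[0,0,0],[0,0,0],[0,0,0],[0,0,0],[0,0,0]]}}

```text
time: 3.4
ee_pos: [0.4556, -0.2873, 0.0501]
eef_rot: [0.616, 0.788, -0.0, -0.002]
ft_force: [0.1, 0.3, 0.7]
width: 0.0866
grip_force: 0.0
```

Call:
{"api": "play_rows", "payload": {"claw": [0,0.5,1,1,1,1,1,1], "delta_pos": [[0,0,0],[0,0,0],[0,0,0],[0,0,0],[0,0,0],[0,0,0],[0,0,0],[0,0,0]], "delta_rot": [[0,0,0],[0,0,0],[0,0,0],[0,0,0],[0,0,0],[0,0,0],[0,0,0],[0,0,0]], "squeeze": 25}}

```text
time: 4.2
ee_pos: [0.4567, -0.2884, 0.0532]
eef_rot: [0.615, 0.789, -0.0, 0.0]
ft_force: [-3.4, 0.3, 6.4]
width: 0.0606
grip_force: 24.9
```

```bash
python3 -c "
from h import *
go(*SEAT,.19)"
```

```text
t 4.2 pos [ 0.4567 -0.2884  0.0532] shift [ 1.0312  1.3548 -0.6848] turn [-0.0001  0.0002  0.0007] F [-3.4  0.3  6.4] w 0.0606 g 24.9 q [ 0.82  0.34 -0.4   1.85  0.16  0.98  0.6 ]
```

Call:
{"api": "play_rows", "payload": {"claw": [1,1,1,1,1,1,1], "delta_pos": [[0,0,-0.06],[0,0,-0.12],[0,0,-0.15],[0,0,-0.15],[0,0,-0.15],[0,0,-0.12],[0,0,-0.03]], "delta_rot": [[0,0,0],[0,0,0],[0,0,0],[0,0,0],[0,0,0],[0,0,0],[0,0,0]]}}

```text
time: 4.9
ee_pos: [0.4581, -0.2883, 0.2119]
eef_rot: [0.614, 0.789, 0.0, 0.002]
ft_force: [0.4, 0.2, -2.9]
width: 0.0603
grip_force: 24.9
```

Call:
{"api": "play_rows", "payload": {"claw": [1,1,1,1,1,1,1,1], "delta_pos": [[0.032,0.042,0],[0.064,0.085,0],[0.064,0.085,0],[0.064,0.085,0],[0.064,0.085,0],[0.064,0.085,0],[0.064,0.085,0],[0.064,0.085,0]], "delta_rot": [[0,0,0],[0,0,0],[0,0,0],[0,0,0],[0,0,0],[0,0,0],[0,0,0],[0,0,0]]}}

```text
time: 5.7
ee_pos: [0.5568, -0.1617, 0.2065]
eef_rot: [0.614, 0.789, -0.0, -0.001]
ft_force: [0.3, -0.3, -1.7]
width: 0.0606
grip_force: 24.9
```

Call:
{"api": "play_rows", "payload": {"claw": [1,1,1,1,1,1,1,1], "delta_pos": [[0.064,0.085,0],[0.064,0.085,0],[0.064,0.085,0],[0.064,0.085,0],[0.064,0.085,0],[0.064,0.085,0],[0.064,0.085,0],[0.064,0.085,0]], "delta_rot": [[0,0,0],[0,0,0],[0,0,0],[0,0,0],[0,0,0],[0,0,0],[0,0,0],[0,0,0]]}}

```text
time: 6.5
ee_pos: [0.6634, -0.0291, 0.2062]
eef_rot: [0.614, 0.789, -0.001, -0.001]
ft_force: [0.8, 0.9, -2.0]
width: 0.0605
grip_force: 24.9
```

Call:
{"api": "play_rows", "payload": {"claw": [1,1], "delta_pos": [[0.032,0.042,0],[0,0,0]], "delta_rot": [[0,0,0],[0,0,0]]}}

```text
time: 6.7
ee_pos: [0.67, -0.0203, 0.2068]
eef_rot: [0.613, 0.79, -0.0, -0.001]
ft_force: [-0.2, -1.5, -2.9]
width: 0.0604
grip_force: 24.9
```

```bash
python3 -c "
from h import *
go(*SEAT,.19)
a=snap('scene','pics/scene1.png');b=snap('top','pics/top1.png')
A=cv2.imread('pics/scene1.png')[150:290,180:310];B=cv2.imread('pics/top1.png')[100:240,190:310]
f=lambda x:cv2.resize(x,None,fx=3.1,fy=3.1,interpolation=cv2.INTER_CUBIC)
cv2.imwrite('pics/z2.png',np.hstack([f(A),f(B)]))"
```

```text
t 6.7 pos [ 0.67   -0.0203  0.2068] shift [-0.0072 -0.0066  0.0841] turn [-0.0006 -0.0006  0.0018] F [-0.2 -1.5 -2.9] w 0.0604 g 24.9 q [ 0.34  0.5  -0.55  1.32  0.25  1.39  0.05]
```

View pics/z2.png

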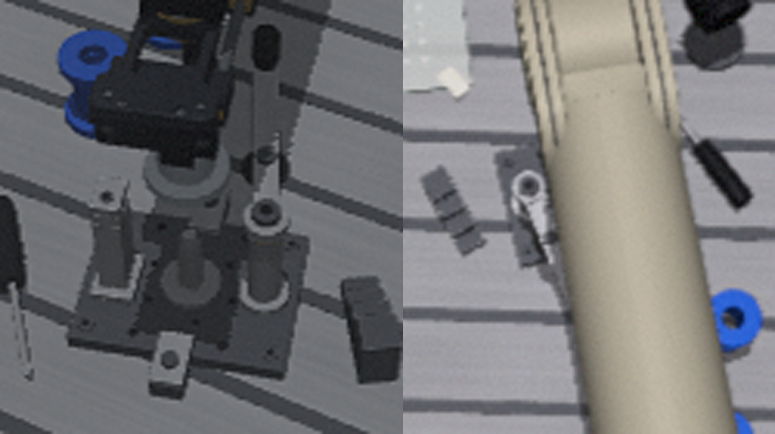

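The scene view shows the bobbin level in the fingers at about (187,175), just above the spindle at (190,250). The top view is blocked by the arm. I'll correct the offset and lower.

Call:
{"api": "play_rows", "payload": {"claw": [1,1,1,1,1,1], "delta_pos": [[-0.007,-0.006,0],[0,0,0.08],[0,0,0.08],[0,0,0.08],[0,0,0.05],[0,0,0]], "delta_rot": [[0,0,0],[0,0,0],[0,0,0],[0,0,0],[0,0,0],[0,0,0]]}}

```text
time: 7.4
ee_pos: [0.6682, -0.0246, 0.148]
eef_rot: [0.614, 0.789, -0.001, -0.001]
ft_force: [-0.9, -0.2, -2.5]
width: 0.0602
grip_force: 24.9
```

Call:
{"api": "play_rows", "payload": {"claw": [1,1,1,1,1], "delta_pos": [[0,0,0.02],[0,0,0.02],[0,0,0.02],[0,0,0.02],[0,0,0]], "delta_rot": [[0,0,0],[0,0,0],[0,0,0],[0,0,0],[0,0,0]]}}

```text
time: 7.9
ee_pos: [0.6691, -0.0245, 0.1339]
eef_rot: [0.614, 0.789, -0.0, -0.0]
ft_force: [-1.1, -1.1, -3.4]
width: 0.0605
grip_force: 24.9
```

```bash
python3 -c "
from h import *
go(*SEAT,.074)
snap('scene','pics/scene2.png')
A=cv2.imread('pics/scene2.png')[150:290,180:310]
cv2.imwrite('pics/z3.png',cv2.resize(A,None,fx=4.2,fy=4.2,interpolation=cv2.INTER_CUBIC))"
```

```text
t 7.9 pos [ 0.6691 -0.0245  0.1339] shift [0.0121 0.003  0.2996] turn [-0.0002 -0.      0.0008] F [-1.1 -1.1 -3.4] w 0.0605 g 24.9 q [ 0.35  0.54 -0.53  1.42  0.28  1.26  0.04]
```

View pics/z3.png

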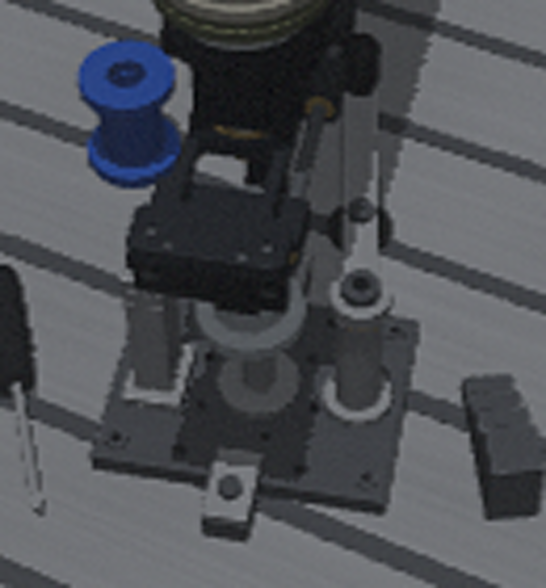

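The bobbin's lower flange spans columns of about 195 to 305 in the crop, just above the spindle at (262,375). I'll compare that with the projected spindle axis.

```bash
python3 -c "
from h import *
K,T,im=load('pics/scene2')
for z in(.021,.05,.081,.092,.157): 
  u,v=proj(K,T,[.669,-.022,z]); print(z,u,v,'crop',(u-180)*4.2,(v-150)*4.2, 'px/m', np.array(proj(K,T,[.669+.01,-.022,z]))-(u,v),np.array(proj(K,T,[.669,-.012,z]))-(u,v))
print(im[218:240:2,220:262].min(2))"
```

```text
0.021 241.32379781397472 239.97578562357916 crop 257.55995081869384 377.89829961903246 px/m [-1.83490036  3.0620674 ] [3.69092687 1.44050951]
0.05 241.05550435774296 232.88719520316008 crop 256.4331183025204 348.12621985327235 px/m [-1.87565692  3.08579224] [3.76874905 1.4514617 ]
0.081 240.75581944343176 224.96921001422817 crop 255.17444166241341 314.87068205975834 px/m [-1.92127146  3.11025189] [3.8556507  1.46272787]
0.092 240.64610665231777 222.07048467440416 crop 254.71364793973464 302.69603563249746 px/m [-1.93799423  3.11866765] [3.88745799 1.46659701]
0.157 239.95867283377225 203.90777266027177 crop 251.8264259018435 226.41264517314147 px/m [-2.04306273  3.16482237] [4.08667091 1.48772424]
[[ 19  23  18  21  18  17  20  20  24  19  23  16  25  24  19  18  24  21
   19  18  21  20  24  17  24  23  18  19  40  72  85  71  40  44  73  69
   68  66  84 117 110  64]
 [ 35  33  26  25  23  20  20  15  19  18  19  20  24  23  23  22  21  21
   21  14  15  23  25  34  38  32  20  15  38  75  89  82  53  62  75  73
   70  71  86 117 106  42]
 [ 46  49  58  63  59  43  65  92  91  88  
[... 832 characters left out ...]
 [ 44  44  47  87 132 101  83  63  63  62  54  58  66  73  75  85  88  88
   86  87  87  88  90  87  87  64  59  62  61  47  40  39  39  41  39  42
   39  41  40  46  48  50]
 [ 45  44  40  71 120 112  48  64  57  21  26  40  45  59  62  64  62  65
   63  63  64  63  61  63  61  61  66  70  49  40  43  40  40  35  31  36
   41  39  40  48  50  51]
 [ 45  43  71 119 110  80  42  64  62  40  42  39  46  56  70  67  67  59
   47  51  51  52  49  53  50  58  69  66  69  66  50  41  38  36  32  35
   40  40  40  40  53  56]
 [ 48  62 106 121 109  36  66  67  62  41  41  42  55  68  65  64  65  59
   45  51  51  52  50  50  49  55  71  67  69  69  65  39  38  40  36  48
   66  64  65  70  48  54]]
```

The flange reads about 1.5 px to the left, which matches the measured TCP y error of -2.5 mm. I'll correct that and keep lowering.

Call:
{"api": "play_rows", "payload": {"claw": [1,1,1,1,1,1,1,1], "delta_pos": [[0.012,0.002,0],[0,0,0.01],[0,0,0.015],[0,0,0.015],[0,0,0.02],[0,0,0.02],[0,0,0.02],[0,0,0]], "delta_rot": [[0,0,0],[0,0,0],[0,0,0],[0,0,0],[0,0,0],[0,0,0],[0,0,0],[0,0,0]]}}

```text
time: 8.75
ee_pos: [0.6687, -0.0221, 0.1137]
eef_rot: [0.614, 0.789, -0.0, -0.0]
ft_force: [-0.1, 0.1, -3.1]
width: 0.0606
grip_force: 24.9
```

```bash
python3 -c "
from h import *
go(*SEAT,.074)"
```

```text
t 8.75 pos [ 0.6687 -0.0221  0.1137] shift [-1.000e-04  1.600e-03  1.983e-01] turn [-0.0004 -0.0001  0.0008] F [-0.1  0.1 -3.1] w 0.0606 g 24.9 q [ 0.34  0.56 -0.53  1.44  0.29  1.22  0.03]
```

The bobbin is 20 mm onto the spindle with no side force.

Call:
{"api": "play_rows", "payload": {"claw": [1,1,1,1,1,1,1,1], "delta_pos": [[0,0,0.025],[0,0,0.025],[0,0,0.025],[0,0,0.025],[0,0,0.025],[0,0,0.025],[0,0,0.02],[0,0,0]], "delta_rot": [[0,0,0],[0,0,0],[0,0,0],[0,0,0],[0,0,0],[0,0,0],[0,0,0],[0,0,0]]}}

```text
time: 9.55
ee_pos: [0.6688, -0.0221, 0.0798]
eef_rot: [0.614, 0.789, -0.0, -0.0]
ft_force: [-0.0, -0.1, -2.8]
width: 0.0603
grip_force: 24.9
```

Call:
{"api": "play_rows", "payload": {"claw": [1,1,1,1], "delta_pos": [[0,0,0.01],[0,0,0.01],[0,0,0.005],[0,0,0]], "delta_rot": [[0,0,0],[0,0,0],[0,0,0],[0,0,0]]}}

```text
time: 9.95
ee_pos: [0.6691, -0.022, 0.0754]
eef_rot: [0.614, 0.789, -0.0, -0.0]
ft_force: [-0.5, -0.1, -2.9]
width: 0.0604
grip_force: 24.9
```

```bash
python3 -c "
from h import *
go(*SEAT,.074)"
```

```text
t 9.95 pos [ 0.6691 -0.022   0.0754] shift [ 0.0003 -0.0004  0.0072] turn [-0.      0.      0.0008] F [-0.5 -0.1 -2.9] w 0.0604 g 24.9 q [ 0.34  0.59 -0.52  1.47  0.31  1.16  0.01]
```

Call:
{"api": "play_rows", "payload": {"claw": [1,1,1,1], "delta_pos": [[0,0,0.006],[0,0,0.005],[0,0,0],[0,0,0]], "delta_rot": [[0,0,0],[0,0,0],[0,0,0],[0,0,0]]}}

```text
time: 10.35
ee_pos: [0.6693, -0.022, 0.0743]
eef_rot: [0.614, 0.789, 0.0, 0.0]
ft_force: [-3.1, -0.1, 5.1]
width: 0.0603
grip_force: 24.9
```

Call:
{"api": "play_rows", "payload": {"claw": [1,1,1,1], "delta_pos": [[0,0,0.005],[0,0,0],[0,0,0],[0,0,0]], "delta_rot": [[0,0,0],[0,0,0],[0,0,0],[0,0,0]]}}

```text
time: 10.75
ee_pos: [0.6694, -0.022, 0.0743]
eef_rot: [0.614, 0.789, 0.0, 0.001]
ft_force: [-7.0, 0.2, 13.2]
width: 0.0605
grip_force: 24.9
```

The bobbin is seated: contact at TCP z 0.0743, which matches. I'll relax, open, and raise clear.

Call:
{"api": "play_rows", "payload": {"claw": [1,0.6,0.3,0,0,0,0], "delta_pos": [[0,0,-0.006],[0,0,0],[0,0,0],[0,0,0],[0,0,0],[0,0,0],[0,0,0]], "delta_rot": [[0,0,0],[0,0,0],[0,0,0],[0,0,0],[0,0,0],[0,0,0],[0,0,0]]}}

```text
time: 11.45
ee_pos: [0.6692, -0.022, 0.0734]
eef_rot: [0.614, 0.789, 0.0, 0.0]
ft_force: [0.5, 1.4, 0.2]
width: 0.083
grip_force: 0.0
```

Call:
{"api": "play_rows", "payload": {"claw": [0,0,0,0,0,0,0,0], "delta_pos": [[0,0,-0.03],[0,0,-0.06],[0,0,-0.1],[0,0,-0.12],[0,0,-0.12],[0,0,-0.12],[0,0,-0.05],[0,0,0]], "delta_rot": [[0,0,0],[0,0,0],[0,0,0],[0,0,0],[0,0,0],[0,0,0],[0,0,0],[0,0,0]]}}

```text
time: 12.25
ee_pos: [0.67, -0.0219, 0.1956]
eef_rot: [0.614, 0.789, 0.001, 0.001]
ft_force: [-0.5, -0.4, -0.1]
width: 0.0869
grip_force: 0.0
```

```bash
python3 -c "
from h import *
go(.511,-.031,.19)"
```

```text
t 12.25 pos [ 0.67   -0.0219  0.1956] shift [ 0.1506 -0.7819  0.0257] turn [0.001  0.0003 0.0008] F [-0.5 -0.4 -0.1] w 0.0869 g 0.0 q [ 0.34  0.5  -0.54  1.34  0.26  1.36  0.05]
```

Call:
{"api": "play_rows", "payload": {"claw": [0,0,0,0,0,0,0,0], "delta_pos": [[0.019,-0.098,0],[0.019,-0.098,0],[0.019,-0.098,0],[0.019,-0.098,0],[0.019,-0.098,0],[0.019,-0.098,0],[0.019,-0.098,0],[0.018,-0.096,0]], "delta_rot": [[0,0,0],[0,0,0],[0,0,0],[0,0,0],[0,0,0],[0,0,0],[0,0,0],[0,0,0]]}}

```text
time: 13.05
ee_pos: [0.5086, -0.0312, 0.1922]
eef_rot: [0.614, 0.789, -0.0, -0.001]
ft_force: [0.2, -0.0, -0.3]
width: 0.0869
grip_force: 0.0
```

Call:
{"api": "play_rows", "payload": {"claw": [0,0,0,0,0,0], "delta_pos": [[0,0,0],[0,0,0],[0,0,0],[0,0,0],[0,0,0],[0,0,0]], "delta_rot": [[0,0,0.037],[0,0,0.037],[0,0,0.037],[0,0,0.037],[0,0,0.037],[0,0,0.037]]}}

```text
time: 13.65
ee_pos: [0.5094, -0.0312, 0.1923]
eef_rot: [0.848, 0.529, -0.001, -0.001]
ft_force: [-0.6, 0.4, 0.3]
width: 0.087
grip_force: 0.0
```

Call:
{"api": "play_rows", "payload": {"claw": [0,0,0,0,0,0,0], "delta_pos": [[0,0,0],[0,0,0],[0,0,0],[0,0,0],[0,0,0],[0,0,0],[0,0,0]], "delta_rot": [[0,0,0.037],[0,0,0.037],[0,0,0.037],[0,0,0.037],[0,0,0.037],[0,0,0.037],[0,0,0]]}}

```text
time: 14.35
ee_pos: [0.5095, -0.0311, 0.1924]
eef_rot: [0.978, 0.209, -0.001, -0.0]
ft_force: [0.1, 0.6, 0.6]
width: 0.087
grip_force: 0.0
```

```bash
python3 -c "
from h import *
go(.511,-.031,.122,-1.145)
snap('scene','pics/scene3.png')
A=cv2.imread('pics/scene3.png')[110:290,170:320]
cv2.imwrite('pics/z4.png',cv2.resize(A,None,fx=3.3,fy=3.3,interpolation=cv2.INTER_CUBIC))"
```

```text
t 14.35 pos [ 0.5095 -0.0311  0.1924] shift [0.0077 0.0028 0.3521] turn [-0.0002  0.0005 -0.0013] F [0.1 0.6 0.6] w 0.087 g 0.0 q [ 0.43  0.14 -0.49  1.78  0.07  1.25 -1.23]
```

View pics/z4.png

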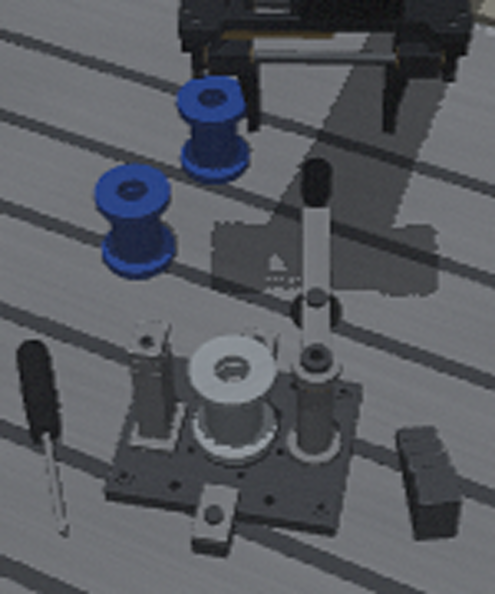

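The bobbin sits upright on its seat with the spindle tip visible in the bore at about (235,370). The fingers straddle the knob at (316,185). Next: descend and pinch the knob gently.

Call:
{"api": "play_rows", "payload": {"claw": [0,0,0,0,0,0], "delta_pos": [[0.008,0.003,0.05],[0,0,0.08],[0,0,0.08],[0,0,0.08],[0,0,0.06],[0,0,0]], "delta_rot": [[0,0,0],[0,0,0],[0,0,0],[0,0,0],[0,0,0],[0,0,0]]}}

```text
time: 15.0
ee_pos: [0.5106, -0.0309, 0.1214]
eef_rot: [0.978, 0.211, -0.002, -0.001]
ft_force: [-0.5, -0.2, -0.4]
width: 0.087
grip_force: 0.0
```

Call:
{"api": "play_rows", "payload": {"claw": [0.3,0.6,0.8,1,1,1,1,1], "delta_pos": [[0,0,0],[0,0,0],[0,0,0],[0,0,0],[0,0,0],[0,0,0],[0,0,0],[0,0,0]], "delta_rot": [[0,0,0],[0,0,0],[0,0,0],[0,0,0],[0,0,0],[0,0,0],[0,0,0],[0,0,0]], "squeeze": 8}}

```text
time: 15.8
ee_pos: [0.5118, -0.031, 0.1236]
eef_rot: [0.978, 0.21, 0.0, 0.0]
ft_force: [-0.3, -0.4, 0.0]
width: 0.031
grip_force: 0.0
```

```bash
python3 -c "
from h import *
go(.511,-.031,.122,-1.145)"
```

```text
t 15.8 pos [ 0.5118 -0.031   0.1236] shift [-0.0038 -0.0015  0.0078] turn [ 0.     -0.     -0.0007] F [-0.3 -0.4  0. ] w 0.031 g 0.0 q [ 0.41  0.21 -0.49  1.86  0.11  1.11 -1.26]
```

Call:
{"api": "play_rows", "payload": {"claw": [1,1,1,1], "delta_pos": [[0,0,0],[0,0,0],[0,0,0],[0,0,0]], "delta_rot": [[0,0,0],[0,0,0],[0,0,0],[0,0,0]]}}

```text
time: 16.2
ee_pos: [0.5118, -0.0311, 0.1236]
eef_rot: [0.978, 0.21, -0.0, 0.0]
ft_force: [-0.1, -1.2, -0.3]
width: 0.0216
grip_force: 8.0
```

Call:
{"api": "play_rows", "payload": {"claw": [1,1,1,1,1,1,1], "delta_pos": [[0.004,0.079,0],[0.004,0.079,0],[0.004,0.079,0],[0.004,0.079,0],[0.004,0.079,0],[0.004,0.079,0],[0,0,0]], "delta_rot": [[0,0,-0.0318],[0,0,-0.0318],[0,0,-0.0318],[0,0,-0.0318],[0,0,-0.0318],[0,0,-0.0318],[0,0,0]]}}

```text
time: 16.9
ee_pos: [0.5748, -0.1021, 0.1235]
eef_rot: [0.872, 0.49, 0.0, 0.0]
ft_force: [-1.1, -2.3, 3.5]
width: 0.0217
grip_force: 8.0
```

```bash
cat >> h.py <<'E'
def arc(a,z=.1236,R=.158):
    c,s=np.cos(YAW),np.sin(YAW); p=np.array([-R*np.sin(a),.058-R*np.cos(a)])
    q=SEAT+[c*p[0]-s*p[1],s*p[0]+c*p[1]]
    e=r.read_state()['ee_pos'][:2]-SEAT; f=np.array([c*e[0]+s*e[1],-s*e[0]+c*e[1]])-[0,.058]
    print('now angle',np.arctan2(-f[0],-f[1]),'radius',np.hypot(*f)); go(*q,z,YAW-a)
E
python3 -c "
from h import *
arc(.79)"
```

```text
now angle 0.7763862367841627 radius 0.158191902589742
t 16.9 pos [ 0.5748 -0.1021  0.1235] shift [ 0.0009 -0.0108 -0.0007] turn [ 0.0002 -0.0002 -0.0009] F [-1.1 -2.3  3.5] w 0.0217 g 8.0 q [ 0.51  0.36 -0.5   1.67  0.19  1.15 -0.59]
```

Call:
{"api": "play_rows", "payload": {"claw": [1,1,1,1,1,1,1,1], "delta_pos": [[0.004,0.079,0],[0.004,0.079,0],[0.004,0.079,0],[0.004,0.079,0],[0.004,0.079,0],[0.004,0.079,0],[0.004,0.079,0],[0,0,0]], "delta_rot": [[0,0,-0.0318],[0,0,-0.0318],[0,0,-0.0318],[0,0,-0.0318],[0,0,-0.0318],[0,0,-0.0318],[0,0,-0.0318],[0,0,0]]}}

```text
time: 17.7
ee_pos: [0.6811, -0.1211, 0.1235]
eef_rot: [0.651, 0.759, 0.001, -0.0]
ft_force: [-0.8, 0.2, 2.5]
width: 0.0219
grip_force: 8.0
```

```bash
python3 -c "
from h import *
arc(0)"
```

```text
now angle 0.078409685894351 radius 0.15754535230825673
t 17.7 pos [ 0.6811 -0.1211  0.1235] shift [ 0.0011  0.0619 -0.0003] turn [ 0.0003 -0.0002 -0.0297] F [-0.8  0.2  2.5] w 0.0219 g 8.0 q [ 0.5   0.61 -0.58  1.36  0.33  1.27  0.06]
```

Call:
{"api": "play_rows", "payload": {"claw": [1,1,1,1], "delta_pos": [[0.001,0.024,0],[0,0.02,0],[0,0.016,0],[0,0,0]], "delta_rot": [[0,0,-0.01],[0,0,-0.01],[0,0,-0.007],[0,0,0]], "squeeze": 20}}

```text
time: 18.1
ee_pos: [0.6921, -0.1187, 0.1236]
eef_rot: [0.618, 0.786, 0.001, -0.0]
ft_force: [-0.1, 5.6, 0.4]
width: 0.021
grip_force: 20.0
```

Call:
{"api": "play_rows", "payload": {"claw": [1,1,1], "delta_pos": [[0,0.008,0],[0,0.008,0],[0,0,0]], "delta_rot": [[0,0,0],[0,0,0],[0,0,0]]}}

```text
time: 18.4
ee_pos: [0.6934, -0.1184, 0.1235]
eef_rot: [0.619, 0.786, -0.001, -0.002]
ft_force: [-10.0, 4.2, 6.8]
width: 0.0213
grip_force: 20.0
```

```bash
python3 -c "
from h import *
arc(0)"
```

```text
now angle -0.0017751783309007375 radius 0.15746579416065645
t 18.4 pos [ 0.6934 -0.1184  0.1235] shift [-0.0027 -0.0014 -0.0006] turn [-0.0011 -0.0005 -0.0028] F [-10.    4.2   6.8] w 0.0213 g 20.0 q [ 0.49  0.64 -0.59  1.31  0.35  1.3   0.13]
```

The bar is on its stop: about 10 N of resistance at an angle of about 0. I'll open, raise, and check.

Call:
{"api": "play_rows", "payload": {"claw": [0.7,0.5,0.3,0.2,0.2,0.2,0.2], "delta_pos": [[0,0,0],[0,0,0],[0,0,0],[0,0,0],[0,0,0],[0,0,0],[0,0,0]], "delta_rot": [[0,0,0],[0,0,0],[0,0,0],[0,0,0],[0,0,0],[0,0,0],[0,0,0]]}}

```text
time: 19.1
ee_pos: [0.6951, -0.1193, 0.1236]
eef_rot: [0.619, 0.786, -0.0, 0.0]
ft_force: [0.6, 0.3, 0.4]
width: 0.0648
grip_force: 0.0
```

Call:
{"api": "play_rows", "payload": {"claw": [0.2,0.2,0.2,0.2,0.2,0.2,0.2], "delta_pos": [[0,0,-0.05],[0,0,-0.1],[0,0,-0.12],[0,0,-0.12],[0,0,-0.12],[0,0,-0.1],[0,0,0]], "delta_rot": [[0,0,0],[0,0,0],[0,0,0],[0,0,0],[0,0,0],[0,0,0],[0,0,0]]}}

```text
time: 19.8
ee_pos: [0.6964, -0.119, 0.2499]
eef_rot: [0.619, 0.785, 0.002, 0.002]
ft_force: [-0.1, 0.1, 1.0]
width: 0.0698
grip_force: 0.0
```

Call:
{"api": "play_rows", "payload": {"claw": [0.2,0.2,0.2,0.2,0.2,0.2,0.2,0.2], "delta_pos": [[0.0,-0.1,0],[0,-0.14,0],[0,-0.14,0],[0,-0.14,0],[0,-0.14,0],[0,-0.14,0],[0,-0.08,0],[0,0,0]], "delta_rot": [[0,0,0],[0,0,0],[0,0,0],[0,0,0],[0,0,0],[0,0,0],[0,0,0],[0,0,0]]}}

```text
time: 20.6
ee_pos: [0.5223, -0.1617, 0.2456]
eef_rot: [0.62, 0.785, -0.001, 0.0]
ft_force: [0.4, 0.2, 0.0]
width: 0.0696
grip_force: 0.0
```

```bash
python3 -c "
from h import *
snap('scene','pics/scene4.png');snap('top','pics/top4.png')
K,T,_=load('pics/scene4')
c,s=np.cos(YAW),np.sin(YAW)
for a in(0,.05,.1):
  p=np.array([-.158*np.sin(a),.058-.158*np.cos(a)]); q=SEAT+[c*p[0]-s*p[1],s*p[0]+c*p[1]]
  print(a,[(x-150)*3 if i==0 else (x-130)*3 for i,x in enumerate(proj(K,T,[*q,.149]))])
A=cv2.imread('pics/scene4.png')[130:300,150:310];B=cv2.imread('pics/top4.png')[130:300,200:300]
f=lambda x:cv2.resize(x,None,fx=3,fy=3,interpolation=cv2.INTER_CUBIC)
cv2.imwrite('pics/z5.png',np.hstack([f(A),f(B)]))"
```

```text
0 [np.float64(139.42020255707945), np.float64(208.7521480186188)]
0.05 [np.float64(142.63108099916735), np.float64(200.98122783285083)]
0.1 [np.float64(146.3046733412198), np.float64(193.38711403119507)]
```

View pics/z5.png

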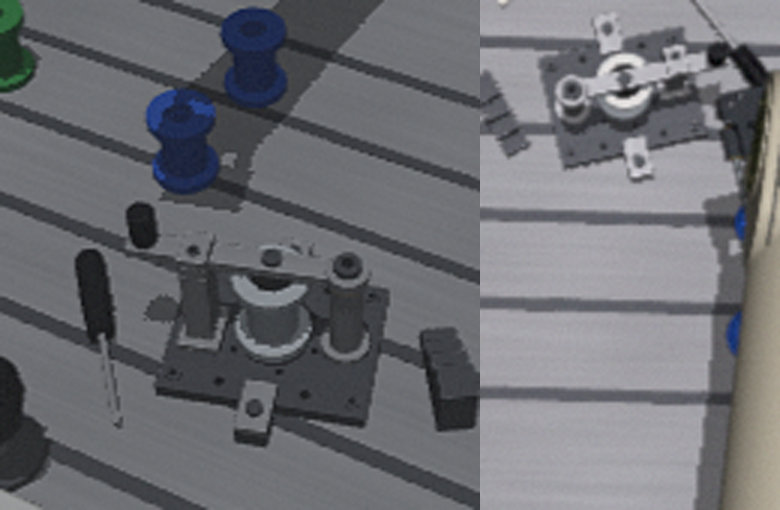

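The knob top is at about (142,209) in the crop, against a prediction of (139,209) for a=0 and row 201 for a=0.05. The bar is home in the keeper over the seated bobbin, and the robot is clear.

```bash
python3 -c "
from bench import r
print(r.close_job())"
```

```text
the job is handed in; nothing more can be done
None
```

The bobbin was lowered onto its seat, the latch bar was closed home in the keeper, and the job was handed in at about 21 s with the robot clear; the hand-in gave no verdict.

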